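# Seat post in, kickstand down, hold the frame upright

## Task

Lift the silver seat post out of the wooden holder and put it foot down into the blue frame stub's seat tube until it sits on the tube's floor. Then with the frame still leaning on its stop, flip its kickstand down past its spring's centre so that it snaps fully down, and after that take hold of the frame or its post and bring it upright from its lean. Finish still holding the frame steady and upright, without letting go, with the post seated and the kickstand down; leave the red-lidded tin and the black-lidded jar where they stand.

Things in the scene. Friction and masses are not known exactly. Their poses are not given: they have to be found in the camera images.
- stand: fixed grey steel base plate, 110 (x) x 170 (y) x 12 mm, on the bench; origin at the centre of its underside, z up; its -x edge roughly faces the robot. Two lugs carry the frame stub's tipping shaft, along the stand's y, 35 mm above the bench. The frame can be tipped 0.20 rad to -x and 0.15 rad to +x of upright.
- frame_stub: blue bicycle-frame stub, 1 to 1.8 kg, that tips freely about the shaft. Origin on the shaft above the stand's centre; own z parallel to the seat tube (vertical when upright), own y along the shaft. A heavy steel hub (sticks out 66 mm to -x at y +40, z 9 to 61 mm) makes it lean 0.20 rad to -x; it falls back there when let go, and about 1 to 3 N at the post's top hold it up.
- tube_mouth (a point): centre of the seat tube's open top end (frame stub x 0, y +40 mm, z 170 mm). Tube 34 mm outside, 26 mm bore, 110 mm deep, along the frame's z; point axes are the frame's.
- tube_floor (a point): centre of the floor inside the seat tube, 110 mm below the mouth.
- kickstand_pivot (a point): pivot of the kickstand on the frame (frame stub x +35, y -45, z 108 mm); axes are the frame's. The leg swings in the frame's y-z plane.
- kickstand_foot (a point): middle of the rubber foot at the end of the kickstand leg, 105 mm from the pivot. Leg 13 mm thick, foot 19 mm thick over the last 21 mm and rounded.
- kickstand (a joint): kickstand angle (rad): 0 folded, leg towards the frame's -y and 0.1 rad above square to the frame's z; 1.67 fully down, leg along the frame's -z. An over-centre spring pulls it up below about 0.7 and snaps it down above about 0.85 by itself. Starting it down takes about 0.27 N m (4 N pressed along the frame's -z, 65 mm from the pivot), less as it nears the centre.
- post_holder: fixed wooden block 60 (x) x 100 (y) x 45 mm with two holes of 23.5 mm, 35 mm deep, at y -22 and +24 mm; origin at the centre of its underside. The post stands in the -y hole, the other is empty.
- post_centre (a point): centre (half-way up) of the silver round seat post, 20 mm thick, 170 mm long, 0.12 kg, upright at the start with 135 mm above the holder's top. Own z along the post, from foot to top; a black ring marks it 110 mm above the foot. Seated in the tube it stands 60 mm out of the mouth.
- post_foot (a point): centre of the post's lower end face, 85 mm below its centre.
- seat_post: the seat post itself; origin at the centre of its lower end face.
- button_tin: loose round tin, cream with a red lid, 61 mm across, 30 mm high; origin at its underside; leave it alone.
- bead_jar: loose jar with a black lid, 48 mm across, 56 mm high; leave it alone.

How it is judged:
By the outcome, as a careful person would: the job done as asked, in the order asked, and still so for the second after the job is handed in, while the arm keeps its last pose, push and grip.
It also fails if it takes over 54 s, if anything falls off the work surface, if the arm or the gripper's body presses on something with over 40 N, if the wrist force passes 120 N, or if a joint passes its speed limit or range.

## Robot

A 6-joint arm with a two-finger parallel gripper is mounted at the origin on the work surface; the furniture and walls round the work are solid. World frame = base frame: x ahead of the robot, y to its left, z up, the work surface at z = 0. Lengths are in m, angles in rad, forces in N, time in s.
With the tool pointing down it reaches from about 0.325 to 1 m from the base axis. Payload 5.1 kg.
Tool frame: the origin (TCP) lies on the centre line of the jaws, within the pads' length; the fingertips stand ctrl.nose_length ahead of it and the grasp point (between the pads) lies 6 mm ahead of it (ctrl.nose_length is the distance from the TCP to the fingertips, in m); z points along the fingers, y is the line along which they close (so a half turn about z gives the same grasp; the last joint's range is limited). The gripper opens to 85 mm and grips with 20 to 120 N. Pads are 22 mm wide; open, the fingers measure 114 mm over their backs; the gripper's body (76 mm by 85 mm) begins 54 mm behind the grasp point. The pads swing forward as they close: fully open they stand 13 mm farther back than shut.
Start: joints at [-1.244, 0.124, 1.65, -0, 1.367, -0.083], TCP at [0.259, -0.596, 0.23] pointing down, gripper open.
Joint ranges: [-2.61, 2.61], [-1.02, 2.33], [0.03, 2.71], [-1.35, 4.49], [0.32, 2.68], [-2.91, 2.91]. Speed limits (rad/s): [2.57, 2.57, 3.14, 3.14, 3.14, 3.14].

## Interface

Orientations are given as a unit quaternion [w, x, y, z].
In Python, from rig import ctrl, optics gives the robot as it stands.
- The arm moves only by the tool jog_arm, never from a script. Its arguments are lists of equal length, an entry for each row: "delta_pos": the shift along the world's x, y, z in mm, a list of three; "dr": the turn, a rotation vector about the world's x, y, z in degrees, a list of three; "grip": the closure, from 0 (fully open) to 1 (shut). A call has 1 to 20 rows; each row shifts and turns the commanded pose from where the row before left it; what a row does not reach is not made up. A row lasts 1/12 s, in which the tool goes at most 41.7 mm and 7.16 degrees, less where a joint would pass 70% of its speed; a pose out of reach is approached as far as the arm can. A call is refused whole if a number of a shift passes 41.7 or a number of a turn 7.16, either way. A call with a gripper value outside its range is refused whole. The fingers move at their own pace and stop on an object; "newtons" is the grip in N (left out, the last holds). Time passes only in rows, so rows that do not move let the fingers close. It gives the time, the measured TCP pose, the force, the opening and the grip force at its end, in the units of the state.
- ctrl.observe(): the state, without advancing time (a new reading comes with each control period).
- optics.get_image(name): name is "side" or "top"; returns a dict with "color" (480x640x3 uint8, blue, green, red), "K" (3x3 intrinsics, pixels), "rvec" (rotation vector, rad) and "tvec" (3), from world to camera coordinates, as OpenCV has them. Camera axes: x right, y down, z forward; pixel columns grow to the right and rows downward; lengths in m; the calibration is good to about 2 mm. A picture is of the moment at which its call begins. There is no depth.
- ctrl.job_done(): hands the job in; it is judged then, once.
The state is a dict: "t": time; "joint_pos": joint angles; "qvel": joint speeds; "joint_efforts": joint torques, N m; "position": TCP position; "tool_rot": TCP orientation; "force": force on the tool from outside, world axes, zero at the start; "ft_torque": the same for the moment, N m; "grip_width": finger opening in m; "finger_force": force on a finger pad.
Only numpy, scipy, OpenCV 4.12 (cv2) and the standard library are available. Lean on these libraries where they do the work, as an engineer would, in place of code of your own. Each camera call takes 0.05 s, during which the arm holds its last target. There are 200 camera calls.

## Working session

There is one attempt and no reset: what is moved stays moved. The work goes in short steps, Python scripts to look and compute and a tool call to move; the robot and the scene stay as the last step left them, time stands still between calls to the robot, and variables do not carry over. Pictures are saved under pics/ and viewed, at most 10 in all, crops included, and the job is handed in when it is done.

Besides the shell and the picture viewer there is one more tool, called after "Request:" as name(argument=value, ...), one argument or row to a line, values as JSON. jog_arm: Moves the arm, as the interface text tells. Its arguments: {"type":"object","properties":{"delta_pos":{"type":"array"},"dr":{"type":"array"},"grip":{"type":"array"},"newtons":{"type":"number"}},"required":["delta_pos","dr","grip"]}

```bash
mkdir -p pics; ls; python3 - <<'E'
from rig import ctrl, optics
import cv2,numpy as np
print(ctrl.observe(), ctrl.nose_length)
for n in("side","top"):
    r=optics.get_image(n); cv2.imwrite(f"pics/{n}0.png",r["color"])
    R=cv2.Rodrigues(np.array(r["rvec"]))[0]; print(n,r["K"],r["rvec"],r["tvec"],-R.T@np.array(r["tvec"]).ravel())
E
```

```text
pics
{'t': 0.0, 'joint_pos': array([-1.24363000e+00,  1.24496841e-01,  1.65166972e+00,  1.97665192e-05,
        1.36748069e+00, -8.25698848e-02]), 'qvel': array([ 1.04095989e-03,  8.83952477e-05, -8.00582093e-04,  7.49856982e-04,
       -3.14539429e-04, -1.89766530e-03]), 'joint_efforts': array([ 1.80380139e-04, -4.23615074e+01, -3.65451515e+01, -1.24500812e-04,
        6.93575072e-03, -1.59934919e-07]), 'position': array([ 0.25873941, -0.59562206,  0.22846089]), 'tool_rot': array([-1.02080294e-03,  9.79087716e-01,  2.03435957e-01, -1.15718087e-04]), 'force': array([-0.42686471,  0.77584139, -0.5685263 ]), 'ft_torque': array([-0.00866258, -0.01568001,  0.00666885]), 'finger_force': 0.0, 'grip_width': 0.0853958106942411} 0.025
side [[515.74544072   0.         319.83646138]
 [  0.         515.74544072 233.17253933]
 [  0.           0.           1.        ]] [ 0.77821503 -2.45851559  1.25897716] [0.42104493 0.24405365 0.89039009] [0.0144765  0.71724926 0.7176207 ]
top [[532.8487724    0.         314.43679707]
 [  0.         532.8487724  249.05346665]
 [  0.           0.           1.        ]] [ 2.16096378 -2.18469494  0.09379089] [0.10489241 0.50286832 1.12659987] [0.39981357 0.09486511 1.16801368]
```

View pics/side0.png

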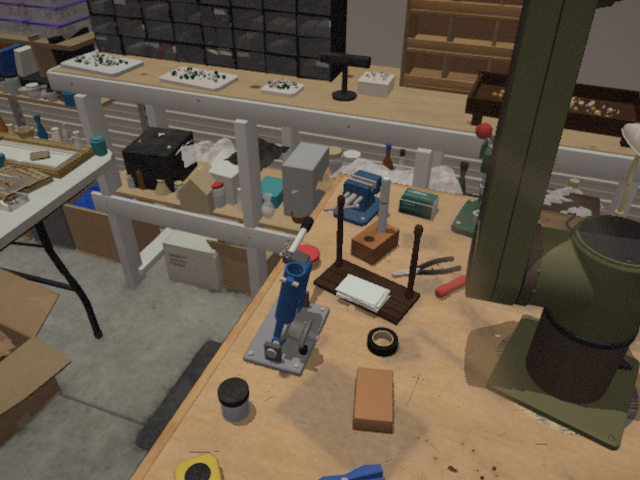

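View pics/top0.png

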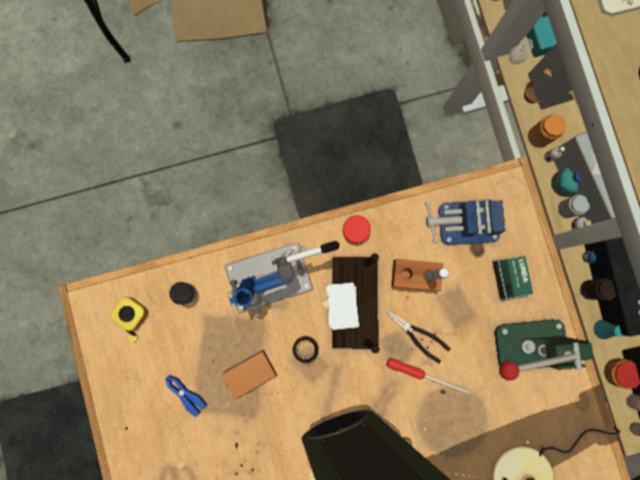

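The side view shows the blue stub near (290,290), the post at (383,215) in the holder at (375,243), and a dark rack with two tall posts between them. The top view shows the stub at (265,280), its kickstand leg reaching to (333,247), the holder at (417,276) and the post top at (441,272). I'll zoom in next.

```bash
python3 - <<'E'
import cv2
a=cv2.imread("pics/top0.png")[210:360,215:465]; cv2.imwrite("pics/topc.png",cv2.resize(a,None,fx=3.2,fy=3.2,interpolation=cv2.INTER_CUBIC))
a=cv2.imread("pics/side0.png")[170:380,235:435]; cv2.imwrite("pics/sidec.png",cv2.resize(a,None,fx=2.8,fy=2.8,interpolation=cv2.INTER_CUBIC))
E
```

```text
(no output)
```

View pics/topc.png

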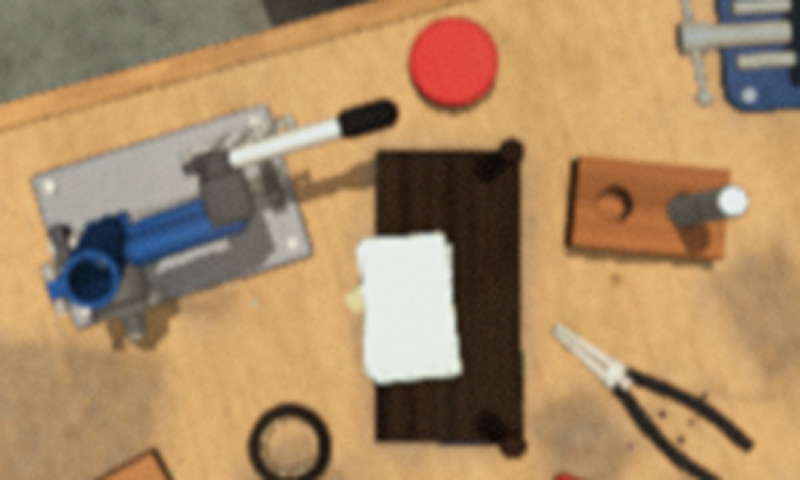

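View pics/sidec.png

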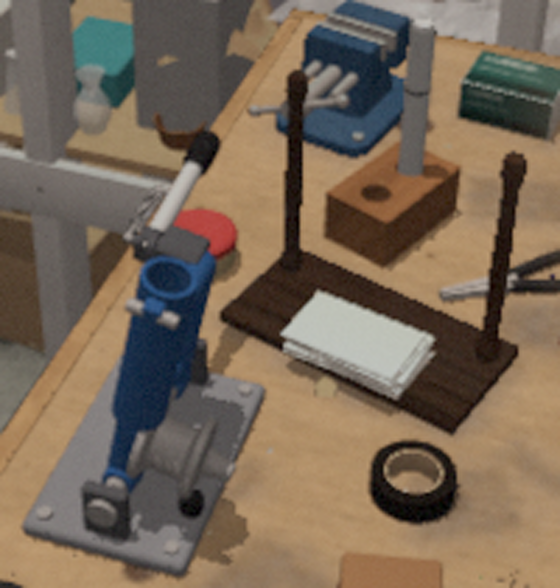

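The crops show these features:
- **Tube mouth:** top crop (94,277), side crop (172,278).
- **Post top:** top crop (733,201), side crop (423,27).
- **Kickstand foot:** top crop (378,112), side crop (203,150).
- **Rack post tips:** top crop (512,150) and (513,443).

I'll triangulate these.

```bash
cat > h.py <<'E'
import cv2,numpy as np
from scipy.spatial.transform import Rotation as Rot
TK=np.array([[532.8487724,0,314.43679707],[0,532.8487724,249.05346665],[0,0,1]]);TR=np.array([2.16096378,-2.18469494,.09379089]);TT=np.array([.10489241,.50286832,1.12659987])
SK=np.array([[515.74544072,0,319.83646138],[0,515.74544072,233.17253933],[0,0,1]]);SR=np.array([.77821503,-2.45851559,1.25897716]);ST=np.array([.42104493,.24405365,.89039009])
C={'t':(TK,TR,TT),'s':(SK,SR,ST)}
def ray(c,uv):
    K,r,t=C[c];R=cv2.Rodrigues(r)[0];d=R.T@np.linalg.solve(K,[*uv,1]);return -R.T@t,d/np.linalg.norm(d)
def plane(c,uv,z):
    o,d=ray(c,uv);return o+d*(z-o[2])/d[2]
def tri(t,s):
    (a,d),(b,e)=ray('t',t),ray('s',s)
    k=np.linalg.lstsq(np.c_[d,-e],b-a,rcond=None)[0];p,q=a+k[0]*d,b+k[1]*e
    return (p+q)/2,np.linalg.norm(p-q)
def proj(c,P):
    K,r,t=C[c];return cv2.projectPoints(np.atleast_2d(np.float64(P)),r,t,K,None)[0][:,0]
tc=lambda x,y:(215+(x+.5)/3.2-.5,210+(y+.5)/3.2-.5)
sc=lambda x,y:(235+(x+.5)/2.8-.5,170+(y+.5)/2.8-.5)
E
python3 - <<'E'
from h import *
np.set_printoptions(precision=4,suppress=True)
P=np.array([plane('t',tc(*p),.012) for p in[(33,178),(265,105),(312,255),(80,326)]]);print(P,P.mean(0),[np.linalg.norm(P[i]-P[i-1]) for i in range(4)])
dy=(P[0]+P[3]-P[1]-P[2]);yaw=np.arctan2(-dy[0],dy[1]);print("stand yaw",yaw)
S=np.array([plane('s',sc(*p),.012) for p in[(25,525),(265,388),(183,570)]]);print(S)
H=np.array([plane('t',tc(*p),.045) for p in[(578,157),(729,170),(720,263),(570,248)]]);print(H,H.mean(0),np.arctan2(*(-(H[0]+H[3]-H[1]-H[2])[:2]*[1,-1])))
for n,a,b in[("mouth",(94,277),(172,278)),("posttop",(733,201),(423,27)),("foot",(383,112),(203,148)),("r1",(512,148),(297,78)),("r2",(513,443),(513,160))]:print(n,*tri(tc(*a),sc(*b)))
print("hole",plane('t',tc(613,203),.045),plane('s',sc(377,191),.045))
print("rack",[plane('t',tc(*p),.01) for p in[(378,152),(520,152),(520,440),(376,440)]])
print("tin",plane('t',tc(453,62),.03), "posttop z=.18",plane('t',tc(733,201),.18))
E
```

```text
[[0.4717 0.2943 0.012 ]
 [0.5198 0.1363 0.012 ]
 [0.4175 0.1053 0.012 ]
 [0.3715 0.2622 0.012 ]] [0.4451 0.1995 0.012 ] [np.float64(0.10528559526814871), np.float64(0.16519585365588688), np.float64(0.10689674747903177), np.float64(0.16348549838283122)]
stand yaw 0.2904657762137546
[[0.4694 0.2967 0.012 ]
 [0.4152 0.1092 0.012 ]
 [0.3676 0.2677 0.012 ]]
[[ 0.4796 -0.0711  0.045 ]
 [ 0.4699 -0.1704  0.045 ]
 [ 0.4089 -0.1625  0.045 ]
 [ 0.4198 -0.0644  0.045 ]] [ 0.4445 -0.1171  0.045 ] -0.10383554607794292
mouth [0.4027 0.2269 0.1974] 0.0019877647092415456
posttop [ 0.444  -0.1419  0.1725] 0.00044892344165416403
foot [0.5008 0.0611 0.1533] 0.0015194290055547063
r1 [ 0.4749 -0.0132  0.1814] 0.0014564954039725515
r2 [ 0.3061 -0.0101  0.1815] 0.0010985715219595958
hole [ 0.449  -0.0934  0.045 ] [ 0.4482 -0.0954  0.045 ]
rack [array([0.487 , 0.0597, 0.01  ]), array([ 0.4859, -0.037 ,  0.01  ]), array([ 0.2924, -0.0328,  0.01  ]), array([0.2934, 0.0637, 0.01  ])]
tin [0.5456 0.009  0.03  ] posttop z=.18 [ 0.4435 -0.1402  0.18  ]
```

```bash
python3 - <<'E'
from h import *
np.set_printoptions(precision=4,suppress=True)
print("ball",tri((510,370),(484,130)))
print("mouth top z.2016",plane('t',tc(94,277),.2016),"side",plane('s',sc(172,278),.2016))
print("foot top z.158",plane('t',tc(383,112),.158),"side",plane('s',sc(203,148),.158))
print("posttop side z.18",plane('s',sc(423,24),.18))
Rz=lambda a:Rot.from_euler('z',a)
for yaw in(.28,.29,.30):
  M=Rz(yaw)*Rot.from_euler('y',-.2); o=np.array([.4437,.2015,.035])
  for n,p in[("mouth",(0,.04,.17)),("floor",(0,.04,.06)),("pivot",(.035,-.045,.108)),("kfoot",(.035,-.1495,.1185))]:
    P=o+M.apply(p); print(yaw,n,P,proj('t',P),proj('s',P))
print("meas",tc(94,277),sc(172,278),tc(383,112),sc(203,148))
E
```

```text
ball (array([ 0.2812, -0.2119,  0.3019]), np.float64(0.00017812997461378685))
mouth top z.2016 [0.4035 0.2269 0.2016] side [0.3987 0.2304 0.2016]
foot top z.158 [0.4997 0.0609 0.158 ] side [0.4974 0.067  0.158 ]
posttop side z.18 [ 0.4405 -0.1338  0.18  ]
0.28 mouth [0.4002 0.2306 0.2016] [[241.9646 298.1072]] [[295.2725 268.677 ]]
0.28 floor [0.4212 0.2366 0.0938] [[246.5026 287.599 ]] [[284.785  315.0008]]
0.28 pivot [0.4685 0.1618 0.1478] [[281.7939 261.9523]] [[288.8191 257.4721]]
0.28 kfoot [0.4954 0.0608 0.1581] [[334.4117 246.9186]] [[309.9435 221.3383]]
0.29 mouth [0.3999 0.2302 0.2016] [[242.2058 298.2651]] [[295.5895 268.5991]]
0.29 floor [0.4208 0.2364 0.0938] [[246.6152 287.7723]] [[285.0308 315.0079]]
0.29 pivot [0.4689 0.1621 0.1478] [[281.6627 261.7479]] [[288.5558 257.4634]]
0.29 kfoot [0.4968 0.0613 0.1581] [[334.1263 246.1873]] [[309.1889 221.2244]]
0.3 mouth [0.3996 0.2297 0.2016] [[242.4485 298.4206]] [[295.9052 268.5192]]
0.3 floor [0.4205 0.2362 0.0938] [[246.7294 287.9445]] [[285.2768 315.0132]]
0.3 pivot [0.4693 0.1623 0.1478] [[281.5295 261.5448]] [[288.2922 257.4564]]
0.3 kfoot [0.4982 0.0619 0.1581] [[333.8336 245.459 ]] [[308.4327 221.1149]]
meas (244.03125, 296.21875) (296.1071428571429, 268.9642857142857) (334.34375, 244.65625) (307.17857142857144, 222.53571428571428)
```

Request:
jog_arm(
  delta_pos=[
    [0, 0, 41],
    [0, 0, 41],
    [0, 0, 41],
    [0, 0, 41],
  ],
  dr=[
    [0, 0, 7],
    [0, 0, 7],
    [0, 0, 7],
    [0, 0, 7],
  ],
  grip=[0, 0, 0, 0],
)

```text
t: 0.43
position: [0.2588, -0.5956, 0.3946]
tool_rot: [-0.001, 0.899, 0.437, 0.0]
force: [0.7, -0.4, 0.8]
grip_width: 0.0855
finger_force: 0.0
```

Request:
jog_arm(
  delta_pos=[
    [15.4, 38, 0],
    [15.4, 38, 0],
    [15.4, 38, 0],
    [15.4, 38, 0],
    [15.4, 38, 0],
    [15.4, 38, 0],
    [15.4, 38, 0],
    [15.4, 38, 0],
    [15.4, 38, 0],
    [15.4, 38, -20],
    [15.4, 38, -40],
    [15, 38, -10],
    [0, 0, -40],
    [0, 0, -40],
  ],
  dr=[
    [0, 0, 6.9],
    [0, 0, 6.9],
    [0, 0, 6.9],
    [0, 0, 6.9],
    [0, 0, 6.9],
    [0, 0, 6.9],
    [0, 0, 6.9],
    [0, 0, 6.9],
    [0, 0, 0],
    [0, 0, 0],
    [0, 0, 0],
    [0, 0, 0],
    [0, 0, 0],
    [0, 0, 0],
  ],
  grip=[0, 0, 0, 0, 0, 0, 0, 0, 0, 0, 0, 0, 0, 0],
)

```text
t: 1.6
position: [0.4391, -0.1523, 0.2569]
tool_rot: [0.002, 0.595, 0.804, 0.0]
force: [0.2, 0.6, -1.2]
grip_width: 0.0856
finger_force: 0.0
```

Request:
jog_arm(
  delta_pos=[
    [0, 0, 0],
    [0, 0, 0],
  ],
  dr=[
    [0, 0, 0],
    [0, 0, 0],
  ],
  grip=[0, 0],
)

```text
t: 1.77
position: [0.436, -0.1532, 0.2536]
tool_rot: [-0.003, 0.597, 0.802, -0.001]
force: [0.1, -1.0, 1.0]
grip_width: 0.0856
finger_force: 0.0
```

```bash
python3 - <<'E'
from rig import ctrl,optics
from h import *
s=ctrl.observe();M=Rot.from_quat(np.roll(s["tool_rot"],-1)).as_matrix();print(s["position"],M[:,1],M[:,2],np.degrees(np.arctan2(*M[[1,0],1])))
E
```

```text
[ 0.4359738  -0.15319805  0.25356609] [ 0.95781648  0.28733664 -0.00502524] [-0.00613523  0.00296274 -0.99997679] 16.698788333200795
```

Request:
jog_arm(
  delta_pos=[
    [7, 12.5, 0],
    [0, 0, -30],
    [0, 0, -30],
    [0, 0, -25],
    [0, 0, -11],
    [0, 0, 0],
    [0, 0, 0],
    [0, 0, 0],
    [0, 0, 0],
    [0, 0, 0],
    [0, 0, 0],
    [0, 0, 0],
  ],
  dr=[
    [0, 0, 0],
    [0, 0, 0],
    [0, 0, 0],
    [0, 0, 0],
    [0, 0, 0],
    [0, 0, 0],
    [0, 0, 0],
    [0, 0, 0],
    [0, 0, 0],
    [0, 0, 0],
    [0, 0, 0],
    [0, 0, 0],
  ],
  grip=[0, 0, 0, 0, 0, 0.9, 0.9, 0.9, 0.9, 0.9, 0.9, 0.9],
  newtons=40,
)

```text
t: 2.77
position: [0.4457, -0.1422, 0.1623]
tool_rot: [0.002, 0.597, 0.802, 0.0]
force: [-0.8, -0.1, 5.7]
grip_width: 0.0182
finger_force: 39.2
```

```bash
python3 - <<'E'
from rig import ctrl,optics
from h import *
t=optics.get_image("top")["color"];s=optics.get_image("side")["color"]
cv2.imwrite("pics/t1.png",t);cv2.imwrite("pics/s1.png",s)
a=cv2.resize(t[220:340,380:500],(480,480),interpolation=cv2.INTER_CUBIC);b=cv2.resize(s[130:270,310:430],(412,480),interpolation=cv2.INTER_CUBIC)
cv2.imwrite("pics/g1.png",np.hstack([a[:,:388],b]))
E
```

```text
(no output)
```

View pics/g1.png

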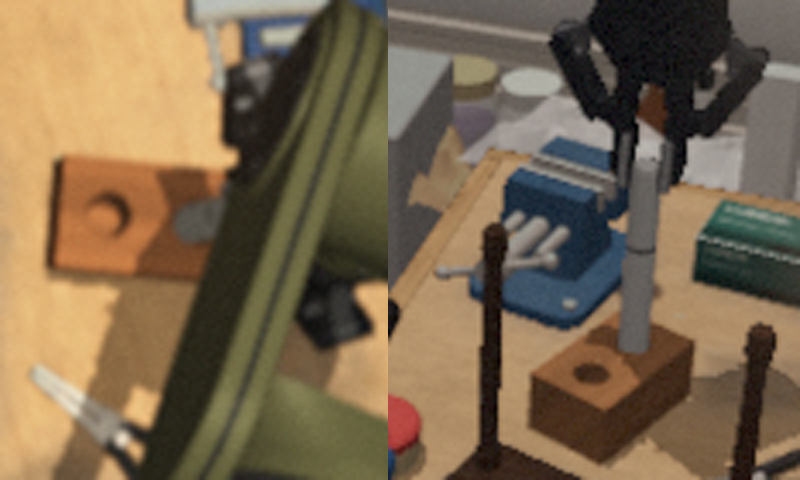

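The gripped view shows the post between the fingertips, at about (645,175) in the crop. It is gripped slightly off-centre on the +y side, so I'll regrip after a small shift.

Request:
jog_arm(
  delta_pos=[
    [0, 0, 0],
    [0, 0, 0],
    [0, 0, 0],
    [-1.5, 5, 0],
    [0, 0, 0],
    [0, 0, 0],
    [0, 0, 0],
    [0, 0, 0],
    [0, 0, 0],
  ],
  dr=[
    [0, 0, 0],
    [0, 0, 0],
    [0, 0, 0],
    [0, 0, 0],
    [0, 0, 0],
    [0, 0, 0],
    [0, 0, 0],
    [0, 0, 0],
    [0, 0, 0],
  ],
  grip=[0.6, 0.6, 0.6, 0.6, 0.9, 0.9, 0.9, 0.9, 0.9],
  newtons=50,
)

```text
t: 3.62
position: [0.443, -0.1366, 0.1602]
tool_rot: [-0.0, 0.597, 0.802, -0.0]
force: [-0.1, 0.1, -0.2]
grip_width: 0.0177
finger_force: 48.8
```

Request:
jog_arm(
  delta_pos=[
    [0, 0, 20],
    [0, 0, 39],
    [0, 0, 39],
    [0, 0, 39],
    [0, 0, 39],
    [0, 0, 39],
    [-4, 20, 0],
    [-7.6, 37, 0],
    [-7.6, 37, 0],
    [-7.6, 37, 0],
    [-7.6, 37, 0],
    [-7.6, 37, 0],
    [-7.6, 37, 0],
    [-7.6, 37, 0],
    [-7.6, 37, 0],
    [-7.6, 37, 0],
    [0, 0, 0],
    [0, 0, 0],
    [0, 0, 0],
  ],
  dr=[
    [0, 0, 0],
    [0, 0, 0],
    [0, 0, 0],
    [0, 0, 0],
    [0, 0, 0],
    [0, 0, 0],
    [0, 0, 0],
    [0, 0, 0],
    [0, 0, 0],
    [0, 0, 0],
    [1.1, -3.66, 0],
    [1.1, -3.66, 0],
    [1.08, -3.66, 0],
    [0, 0, 0],
    [0, 0, 0],
    [0, 0, 0],
    [0, 0, 0],
    [0, 0, 0],
    [0, 0, 0],
  ],
  grip=[0.9, 0.9, 0.9, 0.9, 0.9, 0.9, 0.9, 0.9, 0.9, 0.9, 0.9, 0.9, 0.9, 0.9, 0.9, 0.9, 0.9, 0.9, 0.9],
)

```text
t: 5.2
position: [0.3706, 0.2162, 0.3751]
tool_rot: [0.06, 0.594, 0.798, 0.079]
force: [-0.2, 0.3, -1.1]
grip_width: 0.0177
finger_force: 49.2
```

```bash
python3 - <<'E'
from rig import ctrl,optics
from h import *
np.set_printoptions(precision=4,suppress=True)
s=ctrl.observe();M=Rot.from_quat(np.roll(s["tool_rot"],-1)).as_matrix();print(s["t"],s["position"],s["force"],s["grip_width"],-M[:,2])
f=s["position"]+.150*M[:,2];print("foot",f,proj('t',f),proj('s',f))
t=optics.get_image("top")["color"];s=optics.get_image("side")["color"]
cv2.imwrite("pics/t2.png",t);cv2.imwrite("pics/s2.png",s)
a=cv2.resize(t[250:330,200:290],None,fx=5,fy=5,interpolation=cv2.INTER_CUBIC);b=cv2.resize(s[180:300,250:340],None,fx=3.33,fy=3.33,interpolation=cv2.INTER_CUBIC)
cv2.imwrite("pics/g2.png",np.hstack([a[:399],b[:399]]))
print(a.shape,b.shape)
E
```

```text
5.2 [0.3706 0.2162 0.3751] [-0.2461  0.2866 -1.0716] 0.01773495197841944 [-0.1896 -0.0561  0.9803]
foot [0.3991 0.2246 0.228 ] [[243.2711 298.7234]] [[297.7983 253.6606]]
(400, 450, 3) (400, 300, 3)
```

View pics/g2.png

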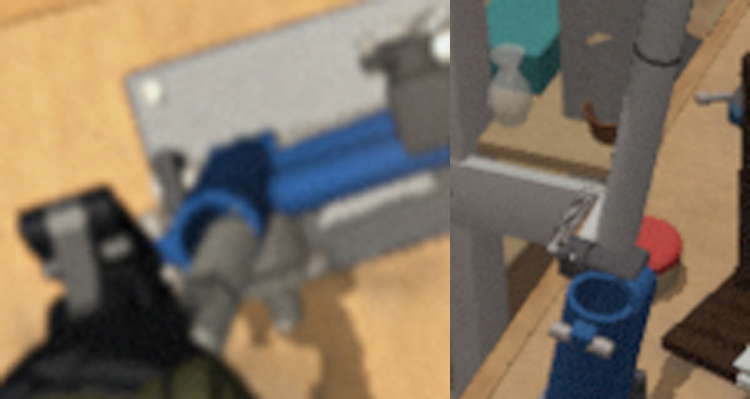

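Left: the post foot over the mouth at about (232,225). Right: the post axis runs from (658,52) to (620,235) and points at the mouth (604,295). I'll measure both edges by image differencing.

```bash
python3 - <<'E'
import cv2,numpy as np
for n,m,R in(("side0","s2",range(190,258,6)),("top0","t2",range(290,322,3))):
    a,b=cv2.imread(f"pics/{n}.png"),cv2.imread(f"pics/{m}.png")
    d=cv2.absdiff(a,b).max(2)
    c=(285,325) if n[0]=="s" else (225,275)
    print(n)
    for v in R: print(v,' '.join('%2d'%min(x,99) for x in d[v,c[0]:c[1]]))
t=cv2.cvtColor(cv2.imread("pics/t2.png"),cv2.COLOR_BGR2HSV)
for v in range(285,320,2):print(v,' '.join('%d/%d'%(x[1]//10,x[2]//10) for x in t[v,228:262]))
E
```

```text
side0
190  1  4  3  4  3  3  2  2  3  4  4  2  5  2  4  2  3  5  3  3  2  4 10 13 20 17 17 19 24 21 20 17 19 18 17  5  8  5  1  1
196  1  4  6  2  4  5  2  1  1  2  2  4  7  6  7  1  3  3  4  2  9 29 22  4 13 16 13 20 24 28 20 21 22 11  2  2  7  3  2  1
202  2  2  3  6  5  1  5  4  4  5  3  3  2  6  4  2  3  2  3  9 14 15 15 20 19 19 18 16 22 21 26 20  5  4  2  1  2  4  5  4
208  2  1  1  5  2  2  2  4  1  4  3  3  3  2  5  2  7 10 17 15 17 19 18 17 17 17 17 10 21 26 40 35 10  3  3  2  0  2  4  1
214  2  5  4  4  3  3  9  2  4  1  2  4  6  1  2  2 29 32 28 18 16 29 40 33 16  8 62 76 78 80 19  2  2  1  3  4  2  1  2  2
220  2  1  3  2  2  4  1  2  3  1  5  2  3  4  6 65 87 79 72 65 64 61 56 55 64 62 62 56 37  4  3  1  3  1  1  1  3  2  2  1
226  2  3  5  3  1  2  1  1  1  1  3  1  4 44 57 40 84 71 70 62 63 56 65 68 68 76 31 15  4  0  2  2  2  2  1  2  3  1  2  2
232  3  3  2  2  4  6  2  2  4  2  2  7 26 19 67 84 91 81 81 61 35  8 19 58 87 79 18  3  2  1  3  4  1  2  3  1  4  2  2  1
238  4  3  2  1  2  3  2  4  2  3  2 46 82 80 78 67 49 20 55 72 81 80 86 90 35  6  3  4  4  5  1  3  1
[... 4439 characters left out ...]
/10 12/12
313 4/1 6/1 4/1 1/1 1/1 2/2 3/2 6/1 1/1 2/3 3/5 3/8 3/10 3/10 2/10 3/9 2/8 3/8 7/10 10/15 12/16 12/14 13/13 13/13 12/13 11/12 7/11 4/11 3/11 3/12 3/11 5/10 9/10 12/12
315 3/1 5/1 1/2 2/2 5/1 3/2 1/1 3/1 6/1 2/3 3/7 2/11 3/11 3/10 3/10 2/9 2/8 5/9 9/15 11/19 11/20 12/17 12/14 12/12 12/12 12/13 10/15 7/14 5/15 5/14 7/12 10/11 12/12 12/13
317 0/1 1/1 5/1 3/1 4/1 3/1 3/2 6/2 2/1 1/3 2/7 2/12 2/15 3/13 2/11 2/9 4/9 9/13 10/18 11/20 11/20 11/18 12/14 12/11 11/12 12/14 12/17 11/18 11/16 11/15 12/13 12/12 12/12 12/12
319 5/1 1/1 3/1 0/1 3/1 1/1 1/1 1/1 3/1 3/1 0/2 0/3 2/6 2/9 3/10 3/9 7/11 10/16 11/18 11/19 11/19 11/18 11/16 11/15 12/15 12/16 12/18 11/20 11/20 11/19 11/18 12/17 12/16 12/16
```

```bash
python3 - <<'E'
import cv2
for n,(u0,u1,v0,v1) in(("top0",(229,261,284,310)),("side0",(280,314,256,284))):
    t=cv2.cvtColor(cv2.imread(f"pics/{n}.png"),cv2.COLOR_BGR2HSV);print(n,u0)
    for v in range(v0,v1):print(v,' '.join('%2d'%(x[2]//10) if x[1]>110 and 95<x[0]<125 else ' .' for x in t[v,u0:u1]))
E
```

```text
top0 229
284  .  .  .  .  .  .  .  .  .  .  .  .  6  6  6  6  5  6  5  5  5  5  5  4  5  7  9 11 12 12 12 13
285  .  .  .  .  .  .  .  .  .  .  .  6  6  6  5  6  6  5  5  5  5  5  5  5  6  8 11 12 13 14 14 14
286  .  .  .  .  .  .  .  .  .  .  .  6  6  6  6  6  5  5  5  5  5  5  4  5  7 10 12 13 14 14 15 15
287  .  .  .  .  .  .  .  .  .  .  .  7  7  7  7  7  6  6  5  4  5  5  5  5  7 11 13 14 14 15 15 15
288  .  .  .  .  .  .  .  .  .  7  8  9 10 11 11 11  9  8  7  5  4  4  4  5  7 11 13 14 14 15 14 14
289  .  .  .  .  .  .  .  .  8  9 10 10 12 13 13 13 12 11 10  8  5  5  4  4  7 10 12 13 14 14 13 13
290  .  .  .  .  .  .  .  . 11 12 12 10 10 11 11 12 12 12 12 11  8  6  4  3  5  8 11 12 12 12 12 12
291  .  .  .  .  .  .  . 11 12 12 10  7  6  7  8  9 10 11 12 12 11  8  5  4  4  6  9 11 10 10 10 10
292  .  .  .  .  .  .  . 13 11  9  6  5  4  4  6  7  8  .  . 11 12 11  7  4  .  .  .  .  8  8  8  .
293  .  .  .  .  .  . 12 12  9  6  4  4  3  3  4  6  6  .  .  9 11 12  9  6  .  .  .  .  .  .  .  .
294  .  .  .  .  .  . 13 11  7  4  4  4  4  4  4  4  4  5  5  6  9 12 11  7  .  .  .  .  . 
[... 3786 characters left out ...]
9  7  6  5  5  6  6  5  5  5  5  5  5  5  5  5  .  .  .  .  .  .
278  .  .  .  .  .  .  . 12 13 13 13 13 13 10  7  5  5  6  5  5  5  6  5  5  5  5  5  5  .  .  .  .  .  .
279  .  .  .  .  .  .  . 13 13 13 13 13 12 10  7  5  5  5  5  5  5  5  5  5  5  6  5  5  .  .  .  .  .  .
280  .  .  .  .  .  . 10 11 11 13 13 13 12  9  .  6  5  6  5  5  5  5  5  5  5  5  6  5  .  .  .  .  .  .
281  .  .  .  .  .  .  .  7  9 10 11 12 10  .  .  .  .  .  6  5  5  5  5  5  5  5  5  .  .  .  .  .  .  .
282  .  .  .  .  .  .  6  6  6  7  7  9  .  .  .  .  .  .  .  .  5  5  5  5  5  5  5  .  .  .  .  .  .  .
283  .  .  7  6  7  6  6  6  6  6  6  .  .  .  .  .  .  .  .  .  5  5  5  6  5  5  6  .  .  .  .  .  .  .
```

```bash
python3 - <<'E'
from h import *
np.set_printoptions(precision=4,suppress=True)
m,e=tri((242.6,296.9),(295,268.8));print("mouth",m,e)
d=np.array([-.1896,-.0561,.9803])
f,e=tri((245.4,298.3),(299.6,251.5));print("foot",f,e)
D=f-m;h=D@d;print("h",h,"lateral world",D-h*d)
for q in(m+.0265*d,):print(proj('t',q),proj('s',q))
E
```

```text
mouth [0.4021 0.2295 0.1998] 0.0007158751874374061
foot [0.3994 0.2204 0.2295] 0.0009959270214236246
h 0.030139441399689965 lateral world [ 0.003  -0.0074  0.0002]
[[241.5034 299.9039]] [[297.546  256.4368]]
```

Request:
jog_arm(
  delta_pos=[
    [-3, 7.4, 0],
    [0, 0, 0],
    [0, 0, 0],
    [1.52, 0.45, -7.84],
    [1.52, 0.45, -7.84],
    [0.76, 0.22, -3.92],
    [0, 0, 0],
  ],
  dr=[
    [0, 0, 0],
    [0, 0, 0],
    [0, 0, 0],
    [0, 0, 0],
    [0, 0, 0],
    [0, 0, 0],
    [0, 0, 0],
  ],
  grip=[0.9, 0.9, 0.9, 0.9, 0.9, 0.9, 0.9],
)

```text
t: 5.88
position: [0.3712, 0.2245, 0.3535]
tool_rot: [0.059, 0.594, 0.798, 0.078]
force: [0.1, 0.9, -1.2]
grip_width: 0.018
finger_force: 49.2
```

```bash
python3 - <<'E'
from rig import ctrl,optics
from h import *
np.set_printoptions(precision=4,suppress=True)
s=ctrl.observe();print(s["t"],s["position"],s["force"],s["tool_rot"])
t=optics.get_image("top")["color"];s=optics.get_image("side")["color"]
cv2.imwrite("pics/t3.png",t);cv2.imwrite("pics/s3.png",s)
a=cv2.resize(t[275:325,215:265],None,fx=8,fy=8,interpolation=cv2.INTER_CUBIC);b=cv2.resize(s[230:290,270:320],None,fx=6.67,fy=6.67,interpolation=cv2.INTER_CUBIC)
cv2.imwrite("pics/g3.png",np.hstack([a[:399],b[:399]]))
E
```

```text
5.8833 [0.3712 0.2245 0.3535] [ 0.1084  0.8753 -1.1584] [0.0589 0.5943 0.7982 0.0785]
```

View pics/g3.png

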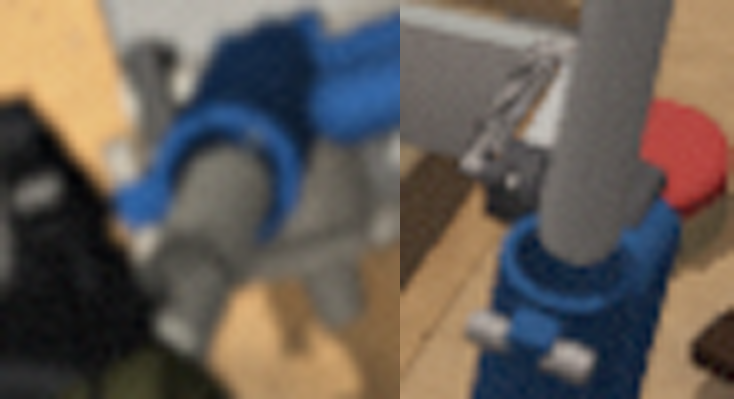

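The foot is just above the bore. It sits about 1–2 px right of centre in both the top (left) and side (right) views. I'll measure it more precisely.

```bash
python3 - <<'E'
import cv2
a,b=cv2.imread("pics/side0.png"),cv2.imread("pics/s3.png");d=cv2.absdiff(a,b).max(2)
for v in list(range(226,262,6))+list(range(260,276)):print(v,' '.join('%2d'%min(x,99) for x in d[v,284:322]))
t=cv2.cvtColor(cv2.imread("pics/t3.png"),cv2.COLOR_BGR2HSV)
print("top")
for v in range(286,314):print(v,' '.join('%2d'%(x[2]//10) if x[1]<70 else ' .' for x in t[v,229:261]))
E
```

```text
226  3  1  1  3  4  4  2  1  2  2  1  4  3  4 27 48 31 73 64 66 62 62 59 63 68 70 75 38  3  1  2  4  4  6  3  0  2  5
232  1  6  2  5  7  0  8  1  3  3  3  4  7 40 14 64 88 91 89 82 63 33  7 20 55 89 65 11  1  3  2  2  3  2  4  2  6  3
238  8  3  3  2  3  2  5  4  1  1  5 28 62 81 83 77 67 50 19 57 76 83 81 83 89 27  4  4  1  1  4  2  3  3  1  4  1  4
244  1  3  3  3  4  2  2  1  1  2 35 68 69 56 36 23 62 77 77 80 71 65 67 58 13  2  1  5  2  4  1  2  4  5  3  4  5  4
250  6  4  1  5  2  2  2  4  1 27 36  1 24 44 60 72 81 81 85 89 90 92 35  5  3  5  3  4  3  2  3  5  5  3  4  2  2  3
256  3  3  1  1  3  4  2  3 24 26 24 18 15 11 10 13 10 10  7  3  8  6  4  5  1  3  2  3  1  4  4  5  2  6  4  2  4  1
260  2  4  8  9  4  5 15 61 62 48 34 30 22 16 18 12  8  6  7  3  5  3  2  2  4  2  3  2  6  4 13  3  4  6  2  3  4  3
261  3  5  3  4  3  8 23 62 67 63 57 44 36 28 20 17  8 14  4  6  3  2  3  2  3  8  2  3  4  5  3  1  4  6  2  4  4  2
262  4  4  2  5  3  2 27 62 66 64 56 58 54 43 37 27 20 10  7  4  0  4  5  5  6  3  6  6  0  7  8  3  2  2  1  1  1  1
263  1  2  6  2  1  5 23 64 83 72 76 6
[... 3599 characters left out ...]

307  1  3  8 11 10  8  7  8  8  8  8  7  7  6  7  8  8  8  9  9 10 10 11 11 11 12 11 11 10 10 10  .
308  1  1  5  7  8  7  7  8  8  8  8  9  8  7  7  7  8  9 10 11 11 11 11 11 11 11 11 10 10  9 10  .
309  1  1  3  5  6  6  7  8  9  9 10  9  9  8  6  7  8 10 12 11 11 12  . 11 10 10 10 10 10 10  9  .
310  2  2  2  4  5  6  6  8  9 10 10 10  9  8  7  9  .  .  .  .  .  .  .  . 10 10 11 10 10  9  9  .
311  1  1  2  2  4  4  5  8  9 10 10  9  8  8 10  .  .  .  .  .  .  .  .  .  . 10 11 11 11 10  9  .
312  1  1  2  2  2  3  5  7  9 10 10  9  8  8  .  .  .  .  .  .  .  .  .  .  . 10 10 11 11 10  9  .
313  2  2  2  1  2  4  7  9  9 10  9  8  8  9  .  .  .  .  .  .  .  .  .  .  .  . 10 11 11 10 10  .
```

```bash
python3 - <<'E'
from h import *
np.set_printoptions(precision=4,suppress=True)
m,e=tri((242.6,296.9),(295,268.8))
d=np.array([-.1896,-.0561,.9803])
f,e=tri((242.9,298.4),(296.5,265.3));print("foot",f,e)
D=f-m;h=D@d;print("h",h,"lateral world",D-h*d)
E
```

```text
foot [0.3996 0.2281 0.207 ] 0.00012849512084961562
h 0.007690174653871943 lateral world [-0.001  -0.001  -0.0003]
```

Lateral error is now only about 1.4 mm. I'll correct it and start inserting.

Request:
jog_arm(
  delta_pos=[
    [1, 1, 0],
    [1.14, 0.34, -5.88],
    [1.14, 0.34, -5.88],
    [1.14, 0.34, -5.88],
    [1.14, 0.34, -5.88],
    [0, 0, 0],
  ],
  dr=[
    [0, 0, 0],
    [0, 0, 0],
    [0, 0, 0],
    [0, 0, 0],
    [0, 0, 0],
    [0, 0, 0],
  ],
  grip=[0.9, 0.9, 0.9, 0.9, 0.9, 0.9],
)

```text
t: 6.48
position: [0.3767, 0.227, 0.33]
tool_rot: [0.059, 0.594, 0.798, 0.079]
force: [0.3, -0.6, -0.9]
grip_width: 0.0177
finger_force: 49.2
```

Request:
jog_arm(
  delta_pos=[
    [1.52, 0.45, -7.84],
    [1.52, 0.45, -7.84],
    [1.52, 0.45, -7.84],
    [1.52, 0.45, -7.84],
    [0, 0, 0],
  ],
  dr=[
    [0, 0, 0],
    [0, 0, 0],
    [0, 0, 0],
    [0, 0, 0],
    [0, 0, 0],
  ],
  grip=[0.9, 0.9, 0.9, 0.9, 0.9],
)

```text
t: 6.9
position: [0.3826, 0.2287, 0.2982]
tool_rot: [0.059, 0.594, 0.798, 0.078]
force: [-0.4, 0.1, -1.5]
grip_width: 0.0177
finger_force: 49.2
```

Request:
jog_arm(
  delta_pos=[
    [1.52, 0.45, -7.84],
    [1.52, 0.45, -7.84],
    [1.52, 0.45, -7.84],
    [1.52, 0.45, -7.84],
    [1.52, 0.45, -7.84],
    [0, 0, 0],
  ],
  dr=[
    [0, 0, 0],
    [0, 0, 0],
    [0, 0, 0],
    [0, 0, 0],
    [0, 0, 0],
    [0, 0, 0],
  ],
  grip=[0.9, 0.9, 0.9, 0.9, 0.9, 0.9],
)

```text
t: 7.4
position: [0.3901, 0.2309, 0.2591]
tool_rot: [0.059, 0.594, 0.798, 0.078]
force: [0.0, -0.3, -2.0]
grip_width: 0.0172
finger_force: 49.2
```

Request:
jog_arm(
  delta_pos=[
    [1.14, 0.34, -5.88],
    [1.14, 0.34, -5.88],
    [0.38, 0.11, -1.96],
    [0.38, 0.11, -1.96],
    [0, 0, 0],
  ],
  dr=[
    [0, 0, 0],
    [0, 0, 0],
    [0, 0, 0],
    [0, 0, 0],
    [0, 0, 0],
  ],
  grip=[0.9, 0.9, 0.9, 0.9, 0.9],
)

```text
t: 7.82
position: [0.3938, 0.2321, 0.2457]
tool_rot: [0.06, 0.594, 0.798, 0.08]
force: [-0.9, -0.5, -0.9]
grip_width: 0.0174
finger_force: 49.2
```

Request:
jog_arm(
  delta_pos=[
    [0.38, 0.11, -1.96],
    [0.38, 0.11, -1.96],
    [0, 0, 0],
  ],
  dr=[
    [0, 0, 0],
    [0, 0, 0],
    [0, 0, 0],
  ],
  grip=[0.9, 0.9, 0.9],
)

```text
t: 8.07
position: [0.3946, 0.2323, 0.2419]
tool_rot: [0.06, 0.594, 0.798, 0.08]
force: [-0.2, -0.2, -2.6]
grip_width: 0.0175
finger_force: 49.2
```

Request:
jog_arm(
  delta_pos=[
    [0.38, 0.11, -1.96],
    [0, 0, 0],
  ],
  dr=[
    [0, 0, 0],
    [0, 0, 0],
  ],
  grip=[0.9, 0.9],
)

```text
t: 8.23
position: [0.3953, 0.2326, 0.2415]
tool_rot: [0.06, 0.594, 0.798, 0.081]
force: [-1.2, -1.3, 3.4]
grip_width: 0.0176
finger_force: 49.7
```

Request:
jog_arm(
  delta_pos=[
    [0.38, 0.11, -1.96],
    [0, 0, 0],
  ],
  dr=[
    [0, 0, 0],
    [0, 0, 0],
  ],
  grip=[0.9, 0.9],
)

```text
t: 8.4
position: [0.3964, 0.233, 0.2416]
tool_rot: [0.061, 0.594, 0.798, 0.082]
force: [-4.2, -2.2, 11.0]
grip_width: 0.0175
finger_force: 50.5
```

Request:
jog_arm(
  delta_pos=[
    [0.38, 0.11, -1.96],
    [0, 0, 0],
  ],
  dr=[
    [0, 0, 0],
    [0, 0, 0],
  ],
  grip=[0.9, 0.9],
)

```text
t: 8.57
position: [0.3975, 0.2335, 0.2418]
tool_rot: [0.061, 0.594, 0.798, 0.083]
force: [-5.3, -2.4, 16.4]
grip_width: 0.0172
finger_force: 51.4
```

The vertical force jumped at z = 0.2415, so the post is on the floor. I'll release it and retract along the tube axis.

Request:
jog_arm(
  delta_pos=[
    [-1, -0.4, 3],
    [0, 0, 0],
    [0, 0, 0],
    [0, 0, 0],
    [0, 0, 0],
    [-1.9, -0.6, 9.8],
    [-3.6, -1.1, 18.6],
    [-3.6, -1.1, 18.6],
    [-3.6, -1.1, 18.6],
    [-3.6, -1.1, 18.6],
    [-1.9, -0.6, 9.8],
    [0, 0, 0],
  ],
  dr=[
    [0, 0, 0],
    [0, 0, 0],
    [0, 0, 0],
    [0, 0, 0],
    [0, 0, 0],
    [0, 0, 0],
    [0, 0, 0],
    [0, 0, 0],
    [0, 0, 0],
    [0, 0, 0],
    [0, 0, 0],
    [0, 0, 0],
  ],
  grip=[0.9, 0.3, 0.3, 0.3, 0.3, 0.3, 0.3, 0.3, 0.3, 0.3, 0.3, 0.3],
)

```text
t: 9.57
position: [0.3773, 0.2271, 0.337]
tool_rot: [0.061, 0.594, 0.798, 0.083]
force: [0.3, -0.4, 1.1]
grip_width: 0.0599
finger_force: 0.0
```

```bash
python3 - <<'E'
from rig import ctrl,optics
from h import *
np.set_printoptions(precision=4,suppress=True)
s=ctrl.observe();M=Rot.from_quat(np.roll(s["tool_rot"],-1)).as_matrix();print(s["t"],s["position"],s["force"],M[:,1],-M[:,2])
t=optics.get_image("top")["color"];s=optics.get_image("side")["color"]
cv2.imwrite("pics/t4.png",t);cv2.imwrite("pics/s4.png",s)
a=cv2.resize(t[220:330,215:345],None,fx=3,fy=3,interpolation=cv2.INTER_CUBIC);b=cv2.resize(s[190:380,240:360],(0,0),fx=2.8,fy=2.8,interpolation=cv2.INTER_CUBIC)
c=np.zeros((532,a.shape[1]+b.shape[1],3),np.uint8);c[:a.shape[0],:a.shape[1]]=a;c[:b.shape[0],a.shape[1]:]=b
cv2.imwrite("pics/g4.png",c);print(c.shape)
E
```

```text
9.5667 [0.3773 0.2271 0.337 ] [ 0.2666 -0.4249  1.102 ] [0.9377 0.2809 0.2042] [-0.1955 -0.0593  0.9789]
(532, 726, 3)
```

View pics/g4.png

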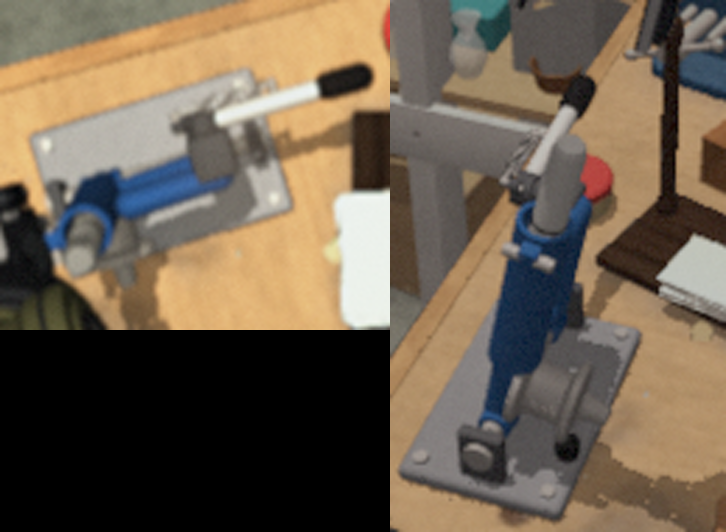

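The post is seated in the tube, with 60 mm showing, the frame still leaning and the leg folded up. Next I'll close the gripper and hover over the leg.

Request:
jog_arm(
  delta_pos=[
    [14.8, -27.4, 0],
    [14.8, -27.4, 0],
    [14.8, -27.4, 0],
    [14.8, -27.4, 0],
    [14.8, -27.4, 0],
    [4.3, 1.3, -21.5],
    [4.3, 1.3, -21.5],
    [4.3, 1.3, -21.5],
    [4.3, 1.3, -21.5],
    [4.3, 1.3, -21.5],
    [0, 0, 0],
    [0, 0, 0],
  ],
  dr=[
    [0, 0, 0],
    [0, 0, 0],
    [0, 0, 0],
    [0, 0, 0],
    [0, 0, 0],
    [0, 0, 0],
    [0, 0, 0],
    [0, 0, 0],
    [0, 0, 0],
    [0, 0, 0],
    [0, 0, 0],
    [0, 0, 0],
  ],
  grip=[0.3, 1, 1, 1, 1, 1, 1, 1, 1, 1, 1, 1],
)

```text
t: 10.67
position: [0.4706, 0.0961, 0.2228]
tool_rot: [0.057, 0.594, 0.798, 0.078]
force: [0.6, 0.2, 0.7]
grip_width: 0.0001
finger_force: 0.0
```

```bash
python3 - <<'E'
from rig import ctrl,optics
from h import *
np.set_printoptions(precision=4,suppress=True)
s=ctrl.observe();M=Rot.from_quat(np.roll(s["tool_rot"],-1)).as_matrix();p=s["position"];print(s["t"],p,s["force"],s["grip_width"])
A=(Rot.from_euler('z',.29)*Rot.from_euler('y',-.2));print("tip in frame",A.inv().apply(p+.025*M[:,2]-[.446,.2005,.035]))
t=optics.get_image("top")["color"];s=optics.get_image("side")["color"]
cv2.imwrite("pics/t5.png",t);cv2.imwrite("pics/s5.png",s)
a=cv2.resize(t[220:300,265:365],None,fx=4,fy=4,interpolation=cv2.INTER_CUBIC);b=cv2.resize(s[150:290,260:360],(0,0),fx=3.9,fy=3.9,interpolation=cv2.INTER_CUBIC)
c=np.zeros((546,a.shape[1]+b.shape[1],3),np.uint8);c[:a.shape[0],:a.shape[1]]=a;c[:b.shape[0],a.shape[1]:]=b
cv2.imwrite("pics/g5.png",c);print(c.shape)
E
```

```text
10.6667 [0.4706 0.0961 0.2228] [0.597  0.1621 0.6855] 8.428329304796524e-05
tip in frame [ 0.031  -0.1071  0.1604]
(546, 790, 3)
```

View pics/g5.png

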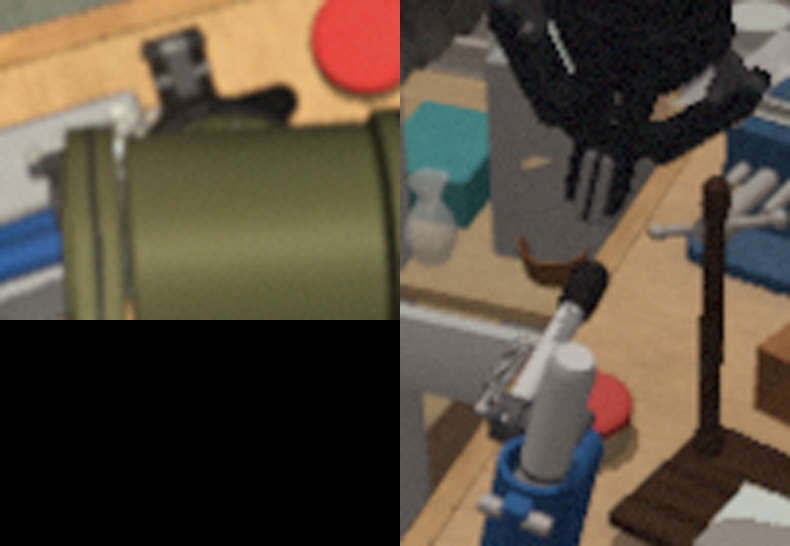

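The closed fingers hang above the white leg, with the tips near (600,215) and the leg running from (585,275) to (530,380) in the crop. I'll press along the frame's -z.

Request:
jog_arm(
  delta_pos=[
    [4, 1, 0.8],
    [3, 0.9, -14.7],
    [3, 0.9, -14.7],
    [0.8, 0.24, -3.9],
    [0.8, 0.24, -3.9],
    [0.8, 0.24, -3.9],
    [0, 0, 0],
  ],
  dr=[
    [0, 0, 0],
    [0, 0, 0],
    [0, 0, 0],
    [0, 0, 0],
    [0, 0, 0],
    [0, 0, 0],
    [0, 0, 0],
  ],
  grip=[1, 1, 1, 1, 1, 1, 1],
)

```text
t: 11.35
position: [0.4846, 0.0998, 0.1857]
tool_rot: [0.06, 0.594, 0.798, 0.08]
force: [-0.1, -0.4, 0.5]
grip_width: 0.0002
finger_force: 0.0
```

Request:
jog_arm(
  delta_pos=[
    [0.8, 0.24, -3.9],
    [0.8, 0.24, -3.9],
    [0.8, 0.24, -3.9],
    [0, 0, 0],
  ],
  dr=[
    [0, 0, 0],
    [0, 0, 0],
    [0, 0, 0],
    [0, 0, 0],
  ],
  grip=[1, 1, 1, 1],
)

```text
t: 11.68
position: [0.4864, 0.1004, 0.1728]
tool_rot: [0.059, 0.594, 0.798, 0.08]
force: [0.6, 0.2, -0.6]
grip_width: 0.0002
finger_force: 0.0
```

```bash
python3 - <<'E'
from rig import ctrl,optics
from h import *
s=ctrl.observe();M=Rot.from_quat(np.roll(s["tool_rot"],-1)).as_matrix();p=s["position"]
tip=p+.025*M[:,2];print(tip,proj('s',tip),proj('s',p),s["force"])
A=(Rot.from_euler('z',.29)*Rot.from_euler('y',-.2));print("tip in frame",A.inv().apply(tip-[.446,.2005,.035]))
P=A.apply([.035,-.107,.1145])+[.446,.2005,.035];print("leg pt proj",proj('s',P))
im=optics.get_image("side")["color"];cv2.imwrite("pics/s6.png",im)
g=cv2.cvtColor(im,cv2.COLOR_BGR2GRAY)
for v in range(196,254,2):print(v,' '.join('%2d'%(x//10) for x in g[v,286:326]))
E
```

```text
[0.49115314 0.10181841 0.14827468] [[298.92423416 236.55981386]] [[301.17309791 226.30585856]] [ 0.64075679  0.16600131 -0.62389894]
tip in frame [ 0.03725371 -0.10747267  0.10802686]
leg pt proj [[300.53577656 234.49878322]]
196  1  1  2  2  3  1  2  3  3  3  2  1  2  2  1  2  1  2  2  0  2  1  1  2  1  0  2  1  2  1  1  1  2  2  1  2  1  4  8 10
198  2  1  2  1  2  2  3  2  2  2  1  2  1  1  2  1  2  1  1  1  1  7  5  2  2  2  2  2  2  2  0  1  2  1  4  7 11 14 14 14
200  2  1  2  1  2  2  2  2  2  2  2  1  1  1  1  2  1  1  2  2  1  5  4  1  1  1  2  1  2  1  1  5  7  7  9 13 14 14 14 13
202  6  3  2  2  3  2  2  2  2  3  2  2  1  1  3  1  1  1  2  2  1  2  1  1  1  1  2  2  2  2  3  6  7 11 13 13 12  9  4  2
204  8  6  3  1  1  1  1  1  1  1  2  2  1  2  2  1  2  2  3  2  2  1  1  1  2  2  2  2  1  1  5  6 10  9  5  2  1  1  1  2
206  8  8  8  6  4  5  5  3  1  2  2  2  2  1  2  1  2  1  2  0  0  2  1  2  2  0  2  1  2  2  2  3  2  2  3  2  2  2  2  2
208  8  8  8  7  8  8  8  8  8  6  3  2  2  1  2  1  2  1  2  1  1  1  2  2  2  2  2  2  1  2  3  3  2  2  2  2  2  1  1  1
210  8
[... 2021 characters left out ...]
14 17 18 18 19 19 18 18 19 19 17 15 15 15 15 15 15 15 15 14 14 14 15 14 14 14 15
244 12  9 11 11  9 12 17 19 19 18 17 13 12 12 13 13 15 17 17 17 17 17 15 11 12 14 14 15 14 14 14 15 15 15 15 14 14 14 14 14
246 10 13 12 11 14 18 19 19 18 17 14 12 11 11 11 11 12 11 11 10 10  9  9  8  9 10 11 10 12 13 14 14 15 15 14 14 14 14 14 15
248 11  9 11 14 18 19 19 18 17 14 12 11 11 11 10 10  9  9  9  9  9  9  8  9 10 10 10 10 10 10 10 11 14 14 15 14 15 14 14 15
250  9 10 14 17 18 19 18 17 15 12 11 11 11 10 10 10  9  9  9  9  9  8  8 10 10 10 10 10 10 10 10 10 10 13 14 14 14 14 14 15
252  8  8  8  8  8  9 12 11 10 11 11 11 11 10 10  9  9  9  9  9  9  8 10 10 10 10 10 10 10 10 10 10  9 10 13 14 14 14 14 14
```

```bash
python3 - <<'E'
from h import *
d=np.array([-.193,-.058,.9795]);x=np.array([.94,.28,.2]);y=np.cross(d,x)
p=np.array([.4706,.0961,.2228])
for L in(.012,.025):
  for a in(-.0145,0,.0145): print(L,a,proj('s',[p-L*d+a*x+.011*y,p-L*d+a*x-.011*y]).round(1).tolist())
g=cv2.cvtColor(cv2.imread("pics/s5.png"),cv2.COLOR_BGR2GRAY)
for v in range(184,232,3):print(v,' '.join('%2d'%(x//10) for x in g[v,296:326]))
E
```

```text
0.012 -0.0145 [[313.6, 216.4], [317.6, 209.9]]
0.012 0 [[306.0, 213.6], [310.1, 207.2]]
0.012 0.0145 [[298.4, 210.8], [302.7, 204.4]]
0.025 -0.0145 [[312.2, 222.0], [316.2, 215.5]]
0.025 0 [[304.7, 219.3], [308.8, 212.8]]
0.025 0.0145 [[297.2, 216.5], [301.4, 210.1]]
184  8  8  7  8  7  8  6  3  1  2  1  2  1  1  1  1  1  2  2  2  1  2  1  1  1  2  2  2  2  1
187  8  8  8  8  8  8  8  8  5  1  1  1  2  2  2  2  2  2  1  1  1  0  1  1  2  2  2  2  1  2
190 10  9  9  8  8  7  7  4  1  1  2  7  8  7  4  4  7  7  3  1  2  2  0  2  0  3  4  4  3  2
193  8  8  8  7  7  8  7  4  1  1  5  7  7  5  2  6  8  7  4  1  2  1  0  1  6  7  7  6  6 10
196  7  8  8  7  8  7  4  1  2  3  6  8  5  2  5  7  8  5  3  1  2  1  1  5  7  6  7 10 13 13
199  8  8  7  8  8  7  5  1  2  6  7  6  3  3  7  7  7  3  2  2  3  2  3  5  7 10 13 14 14 14
202  8  8  8  8  8  7  8  8  7  7  7  5  2  6  7  7  5  3  2  0  1  5  7 10 13 13 13 13 14 12
205  8  8  8  8  8  7  7  8  7  7  5  2  5  7  7  7  5  4  4  6  6 10 12 13 13 13 13 13 12 14
208  8  8  7  8  8  7  7  7  7  8  8  7  8  8  7  7  7  7  7 10 12 13 12 13 14 13 12 12 14 15
211  8  8  7  8  7  8  7  8  8  7  7  8  8  8  8  8  8 13 13 13 13 13 13 13 12 14 15 15 12 11
214  7  8  8  8  8  8  7  8  7  8  8  6  6  7  8 12 13 13 13 13 13 13 13 14 15 15 15 15 15 15
217  7  7  8  7  6  7  6  6  4  3  3  2  3  5  5  8 12 14 14 14 13 14 14 15 14 15 15 15 14 14
220  4  4  4  4  4  4  4  3  3  3  3  2  3  3  2  2  1  7 12 15 15 15 15 15 15 15 15 15 15 15
223  9  8  8  7  7  5  3  2  3  2  2  3  2  2  2  2  2 11 14 14 14 15 15 15 15 15 15 15 15 15
226 14 14 14 14  9  2  2  2  3  2  3  3  2  2  1  6 13 15 14 14 14 14 14 15 15 15 15 15 15 15
229 13 13 13 13 13 17 15 12 15 13  7  2  1  3 11 14 15 14 14 15 15 15 15 15 15 15 15 15 15 15
```

The fingertips reach less far forward than I assumed, and the leg hasn't moved yet. I'll keep pressing down until the force rises.

Request:
jog_arm(
  delta_pos=[
    [0.8, 0.24, -3.9],
    [0.8, 0.24, -3.9],
    [0, 0, 0],
  ],
  dr=[
    [0, 0, 0],
    [0, 0, 0],
    [0, 0, 0],
  ],
  grip=[1, 1, 1],
)

```text
t: 11.98
position: [0.488, 0.1009, 0.1649]
tool_rot: [0.059, 0.594, 0.798, 0.08]
force: [0.8, 0.4, 0.3]
grip_width: -0.0002
finger_force: 0.0
```

Request:
jog_arm(
  delta_pos=[
    [0.8, 0.24, -3.9],
    [0.8, 0.24, -3.9],
    [0, 0, 0],
  ],
  dr=[
    [0, 0, 0],
    [0, 0, 0],
    [0, 0, 0],
  ],
  grip=[1, 1, 1],
)

```text
t: 12.23
position: [0.4905, 0.1012, 0.1581]
tool_rot: [0.06, 0.594, 0.798, 0.08]
force: [-0.0, -1.9, 2.7]
grip_width: 0.0001
finger_force: 1.6
```

```bash
python3 - <<'E'
from rig import ctrl,optics
from h import *
t=optics.get_image("top")["color"];im=optics.get_image("side")["color"];cv2.imwrite("pics/s7.png",im);cv2.imwrite("pics/t7.png",t)
print(ctrl.observe()["force"],ctrl.observe()["ft_torque"])
a=cv2.resize(t[220:300,265:365],None,fx=4,fy=4,interpolation=cv2.INTER_CUBIC);b=cv2.resize(im[190:290,270:340],(0,0),fx=5.6,fy=5.6,interpolation=cv2.INTER_CUBIC)
c=np.zeros((560,a.shape[1]+b.shape[1],3),np.uint8);c[:a.shape[0],:a.shape[1]]=a;c[:b.shape[0],a.shape[1]:]=b
cv2.imwrite("pics/g7.png",c);print(c.shape)
g=cv2.cvtColor(im,cv2.COLOR_BGR2GRAY)
for v in range(208,248,2):print(v,' '.join('%2d'%(x//10) for x in g[v,286:320]))
E
```

```text
[-1.33068412 -1.06831268  3.06678132] [-0.184521    0.06449609 -0.07736683]
(560, 792, 3)
208  1  2  2  2  2  3  2  2  2  2  1  1  1  1  1  0  1  2  2  1  2  1  2  0  1  1  1  2  3 10 13 13 13 13
210  3  2  2  1  1  2  2  1  2  2  0  1  0  1  1  2  2  2  4  3  2  2  0  2  2  1  2  1 10 12 12 11  9  4
212  8  6  5  5  5  3  1  1  2  2  2  2  2  2  1  2  1  2  1  2  0  1  1  2  1  2  2  2  2  3  2  2  2  2
214  8  8  8  7  7  6  6  4  3  1  1  1  2  1  2  1  1  3  2  2  2  2  2  2  2  2  3  2  2  2  2  2  2  2
216 13 12 12 11 10  7  6  6  4  2  2  1  0  1  1  0  1  1  2  2  2  1  2  2  1  2  1  2  2  1  1  1  1  0
218 14 14 14 14 14 11  6  4  3  1  2  3  5  6  5  3  2  2  0  1  0  2  1  2  1  2  2  1  2  2  1  2  2  1
220 14 14 14 14 14 14 10  5  3  2  1  6  8  8  5  2  6  5  2  2  1  1  1  1  2  1  2  1  2  2  2  1  1  1
222 14 14 14 14 14 14 14  9  2  2  3  7  7  5  3  5  8  8  6  3  2  1  1  2  2  2  2  7  9  8  8 10 11 14
224 14 14 14 14 14 14 14  9  2  2  5  7  7  4  3  7  8  7  4  2  2  1  2  1  1  2  2 13 15 15 15 15 15 15
226 14 14 14 14 14 14 13  7  2  3  7  8  6  3  5  7  7  
[... 409 characters left out ...]
4  6  8  7  8  8  7 10 14 15 15 15 15 15 15 15 15 15 15 15 15 15
236 15 16 16 17 17 14 15 16 15 14 13 12 13 13 11 10 11 10 12 15 15 15 15 15 15 15 15 15 15 15 15 15 15 15
238 11 11 11  9 10 12 13 14 12 14 18 19 19 16 15 16 17 17 18 18 17 16 15 15 14 15 15 14 15 15 15 15 15 15
240 10  9 10  9 11 12 11 10 15 18 19 19 18 17 18 18 18 19 19 19 19 18 18 16 15 15 15 15 15 15 15 15 15 15
242 12 13 14 11 10  9 10 17 19 19 19 16 14 14 17 18 18 19 19 18 18 18 18 17 15 15 15 15 15 15 15 15 15 14
244 11  9 10 11  9 12 17 19 19 19 17 13 12 12 13 13 15 17 17 17 17 17 15 11 13 14 14 15 15 15 15 15 15 15
246  9 12 11 11 14 18 19 19 19 17 14 12 11 11 11 11 11 11 11 11 10 10  9  9  9 10 10 10 12 13 14 15 15 15
```

Request:
jog_arm(
  delta_pos=[
    [0.8, 0.24, -3.9],
    [0.8, 0.24, -3.9],
    [0, 0, 0],
  ],
  dr=[
    [0, 0, 0],
    [0, 0, 0],
    [0, 0, 0],
  ],
  grip=[1, 1, 1],
)

```text
t: 12.58
position: [0.492, 0.1017, 0.15]
tool_rot: [0.06, 0.594, 0.798, 0.08]
force: [2.4, -2.9, 3.8]
grip_width: 0.0002
finger_force: 1.9
```

Request:
jog_arm(
  delta_pos=[
    [0.8, 0.24, -3.9],
    [0.8, 0.24, -3.9],
    [0, 0, 0],
  ],
  dr=[
    [0, 0, 0],
    [0, 0, 0],
    [0, 0, 0],
  ],
  grip=[1, 1, 1],
)

```text
t: 12.83
position: [0.4931, 0.1025, 0.1416]
tool_rot: [0.059, 0.594, 0.798, 0.08]
force: [1.6, -2.1, 3.4]
grip_width: 0.0001
finger_force: 1.5
```

Request:
jog_arm(
  delta_pos=[
    [0.8, 0.24, -3.9],
    [0.8, 0.24, -3.9],
    [0, 0, 0],
  ],
  dr=[
    [0, 0, 0],
    [0, 0, 0],
    [0, 0, 0],
  ],
  grip=[1, 1, 1],
)

```text
t: 13.08
position: [0.4943, 0.1032, 0.1334]
tool_rot: [0.059, 0.594, 0.798, 0.08]
force: [-0.2, 0.4, 2.3]
grip_width: 0.0003
finger_force: 0.9
```

Steady 3–4 N, now falling, so the leg is swinging towards the spring's centre. I'll continue with a slight outward tilt so the gripper body clears the frame.

Request:
jog_arm(
  delta_pos=[
    [0.8, 0.24, -3.9],
    [0.8, 0.24, -3.9],
    [0, 0, 0],
  ],
  dr=[
    [5.6, 1.7, 1.2],
    [5.6, 1.7, 1.2],
    [0, 0, 0],
  ],
  grip=[1, 1, 1],
)

```text
t: 13.33
position: [0.4964, 0.1019, 0.1255]
tool_rot: [-0.026, 0.584, 0.799, 0.141]
force: [-0.1, -0.2, 1.6]
grip_width: -0.0003
finger_force: 0.6
```

Request:
jog_arm(
  delta_pos=[
    [0.8, 0.24, -3.9],
    [0.8, 0.24, -3.9],
    [0, 0, 0],
  ],
  dr=[
    [0, 0, 0],
    [0, 0, 0],
    [0, 0, 0],
  ],
  grip=[1, 1, 1],
)

```text
t: 13.58
position: [0.4972, 0.1043, 0.1179]
tool_rot: [-0.024, 0.582, 0.801, 0.14]
force: [-0.6, -0.5, 0.2]
grip_width: -0.0001
finger_force: 0.2
```

Request:
jog_arm(
  delta_pos=[
    [0.8, 0.24, -3.9],
    [0.8, 0.24, -3.9],
    [0, 0, 0],
  ],
  dr=[
    [0, 0, 0],
    [0, 0, 0],
    [0, 0, 0],
  ],
  grip=[1, 1, 1],
)

```text
t: 13.83
position: [0.4989, 0.1048, 0.1103]
tool_rot: [-0.025, 0.582, 0.801, 0.141]
force: [-0.4, 0.2, -0.3]
grip_width: -0.0001
finger_force: 0.0
```

Request:
jog_arm(
  delta_pos=[
    [0.8, 0.24, -3.9],
    [0.8, 0.24, -3.9],
    [0.8, 0.24, -3.9],
    [0, 0, 0],
  ],
  dr=[
    [0, 0, 0],
    [0, 0, 0],
    [0, 0, 0],
    [0, 0, 0],
  ],
  grip=[1, 1, 1, 1],
)

```text
t: 14.17
position: [0.5015, 0.105, 0.0985]
tool_rot: [-0.025, 0.582, 0.8, 0.141]
force: [0.1, -0.0, 0.2]
grip_width: 0.0001
finger_force: 0.0
```

```bash
python3 - <<'E'
from rig import ctrl,optics
from h import *
s=ctrl.observe();print(s["t"],s["position"],s["force"],s["finger_force"])
for n in("side","top"):
    im=optics.get_image(n)["color"];cv2.imwrite(f"pics/{n[0]}8.png",im)
A=(Rot.from_euler('z',.29)*Rot.from_euler('y',-.2));o=[.446,.2005,.035]
for a in(0,.6,.85,1.67):
    P=A.apply([.035,-.045-.097*np.cos(a-.1),.108-.097*np.sin(a-.1)])+o;print(a,P,proj('s',P),proj('t',P))
h=cv2.cvtColor(cv2.imread("pics/s8.png"),cv2.COLOR_BGR2HSV)
g=h[...,2]
for v in range(216,300,3):print(v,' '.join('%2d'%(x//10) for x in g[v,286:330]))
E
```

```text
14.1667 [0.50146321 0.105038   0.09850193] [ 0.07866205 -0.00092033  0.15498249] 0.0
0 [0.49693274 0.06801695 0.15729143] [[307.05533815 223.16439865]] [[330.59617976 246.17674635]]
0.6 [0.50437251 0.08212329 0.10222333] [[300.04402995 248.38434496]] [[322.83410244 245.19885932]]
0.85 [0.50405992 0.09679837 0.08299963] [[295.87077565 259.94352186]] [[315.56086641 246.34951501]]
1.67 [0.48966582 0.16648892 0.05273419] [[280.03723535 294.05037793]] [[282.49597662 254.91818662]]
216  2  1 11 13  8  2  3  3  1  1  1  2  2  2  2  2  2  2  2  1  2  2  2  2  2  2  2  2  2  2  2  2  2  2  2  2  3  1  2  2  2  2  3 11
219  2  2  1 12 15 13  6  2  3  2  3  3  2  2  2  2  2  2  1  2  2  2  2  1  2  3  2  2  2  2  2  2  1  2  2  3  2  2  2  2  2  3  4  5
222  2  2  1  2 12 16 15  9  2  3  2  2  2  2  2  2  2  2  3  2  2  2  2  2  2  2  1  2  3  1  3  3  2  1  1  5 12 15 16 10  4  4  5  5
225  2  2  3  3  2  1  2  2  3  2  2  3  2  2  2  2  9  7  2  2  2  2  2  2  2  2  2  2  2  2  3  8 13 17 18 18 18 14  7  4  4  4  4  4
228  2  3  3  4  3  2  3  3  3  2  2  3  2  1  1  7 15 11  3  2  2  2  2  3
[... 2488 characters left out ...]
 6  6  6  6  6  5  5
285  6  6  6  6  6  6  7  9 11 12 13 12  8  5  5  5  6  6  6  6  6 15 18 18 17 17 16 15 10  6  4  3  3  3  4  4  4  5  5  5  6  6  6  6
288  7  6  6  6  6  6  6  6  6  6  6  6  5  5  5  5  6  6  6  6  9 11 12 11 12 12 11 11 11 11 11 11 11 10  8  6  4  3  3  3  3  4  4  5
291  6  6  6  6  6  6  6  6  5  6  5  5  5  5  6  6  6  6  6  7  8  9  9 11 12 12 12 12 12 12 12 11 11 11 11 11 10 10 10 10  8  7  5  4
294  7  7  6  6  6  6  6  6  6  6  6  6  5  5  6  6  6  6  5  4  5  5  5 11 12 12 12 12 12 12 12 12 12 12 11 11 11 11 11 11 11 11 11 11
297  6  7  6  6  6  6  6  6  6  6  5  6  5  6  6  5  6  6  4  3  4  3  4 10 12 12 12 12 12 12 12 12 12 12 12 12 12 12 11 11 11 11 11 11
```

Request:
jog_arm(
  delta_pos=[
    [0, -2, 20],
    [0, 0, 40],
    [0, 0, 40],
    [0, 0, 40],
    [0, 0, 40],
    [0, 0, 40],
    [0, 0, 18],
    [-24.6, 23.5, 0],
    [-24.6, 23.5, 0],
    [-24.6, 23.5, 0],
    [-24.6, 23.5, 0],
    [-24.6, 25.5, 0],
    [0, 0, 0],
    [0, 0, 0],
  ],
  dr=[
    [0, 0, 0],
    [0, 0, 0],
    [0, 0, 0],
    [0, 0, 0],
    [-5.6, -1.7, -1.2],
    [-5.6, -1.7, -1.2],
    [0, 0, 0],
    [0, 0, 0],
    [0, 0, 0],
    [0, 0, 0],
    [0, 0, 0],
    [0, 0, 0],
    [0, 0, 0],
    [0, 0, 0],
  ],
  grip=[1, 1, 1, 1, 1, 1, 1, 0.4, 0.4, 0.4, 0.4, 0.4, 0.4, 0.4],
)

```text
t: 15.43
position: [0.3781, 0.2236, 0.3383]
tool_rot: [0.06, 0.592, 0.799, 0.081]
force: [0.3, -0.1, -0.2]
grip_width: 0.0512
finger_force: 0.0
```

```bash
python3 - <<'E'
from rig import ctrl,optics
from h import *
np.set_printoptions(precision=4,suppress=True)
s=ctrl.observe();M=Rot.from_quat(np.roll(s["tool_rot"],-1)).as_matrix();print(s["t"],s["position"],s["force"],s["grip_width"],M[:,1],-M[:,2])
t=optics.get_image("top")["color"];s=optics.get_image("side")["color"]
cv2.imwrite("pics/t9.png",t);cv2.imwrite("pics/s9.png",s)
a=cv2.resize(t[220:330,215:345],None,fx=3,fy=3,interpolation=cv2.INTER_CUBIC);b=cv2.resize(s[170:380,240:360],(0,0),fx=2.8,fy=2.8,interpolation=cv2.INTER_CUBIC)
c=np.zeros((588,a.shape[1]+b.shape[1],3),np.uint8);c[:a.shape[0],:a.shape[1]]=a;c[:b.shape[0],a.shape[1]:]=b
cv2.imwrite("pics/g9.png",c)
E
```

```text
15.4333 [0.3781 0.2236 0.3383] [ 0.2864 -0.0783 -0.1977] 0.0512040642177561 [0.9374 0.2849 0.2002] [-0.1916 -0.0581  0.9797]
```

View pics/g9.png

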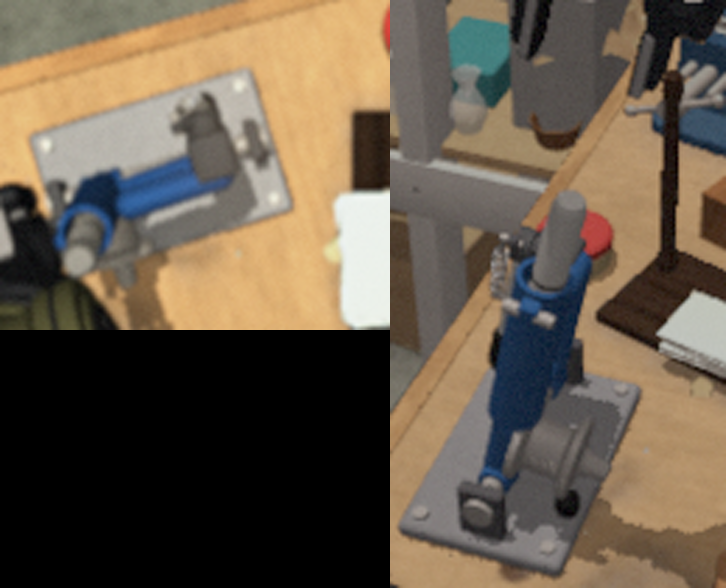

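The kickstand is fully down: no leg shows above the stub, and the black foot is at about (495,350). The frame is still leaning with the post seated. I'll grip the post next.

Request:
jog_arm(
  delta_pos=[
    [3.7, 1.1, -18.8],
    [3.7, 1.1, -18.8],
    [3.7, 1.1, -18.8],
    [3.7, 1.1, -18.8],
    [3.7, 1.1, -18.8],
    [0, 0, 0],
    [0, 0, 0],
    [0, 0, 0],
    [0, 0, 0],
    [0, 0, 0],
    [0, 0, 0],
  ],
  dr=[
    [0, 0, 0],
    [0, 0, 0],
    [0, 0, 0],
    [0, 0, 0],
    [0, 0, 0],
    [0, 0, 0],
    [0, 0, 0],
    [0, 0, 0],
    [0, 0, 0],
    [0, 0, 0],
    [0, 0, 0],
  ],
  grip=[0.4, 0.4, 0.4, 0.4, 0.4, 0.4, 0.9, 0.9, 0.9, 0.9, 0.9],
  newtons=60,
)

```text
t: 16.45
position: [0.3981, 0.228, 0.2456]
tool_rot: [0.06, 0.594, 0.798, 0.081]
force: [-3.1, -1.2, 5.1]
grip_width: 0.0168
finger_force: 58.7
```

Request:
jog_arm(
  delta_pos=[
    [3.4, 1.0, 0.5],
    [3.4, 1.0, 0.5],
    [3.4, 1.0, 0.5],
    [3.4, 1.0, 0.5],
    [3.4, 1.0, 0.5],
    [3.4, 1.0, 0.5],
    [3.4, 1.0, 0.15],
    [3.4, 1.0, 0.15],
    [3.4, 1.0, 0.15],
    [3.4, 1.0, 0.15],
    [3.4, 1.0, 0.15],
    [3.4, 1.0, 0.15],
    [0, 0, 0],
    [0, 0, 0],
    [0, 0, 0],
  ],
  dr=[
    [-0.27, 0.92, 0],
    [-0.27, 0.92, 0],
    [-0.27, 0.92, 0],
    [-0.27, 0.92, 0],
    [-0.27, 0.92, 0],
    [-0.27, 0.92, 0],
    [-0.27, 0.92, 0],
    [-0.27, 0.92, 0],
    [-0.27, 0.92, 0],
    [-0.27, 0.92, 0],
    [-0.27, 0.92, 0],
    [-0.27, 0.92, 0],
    [0, 0, 0],
    [0, 0, 0],
    [0, 0, 0],
  ],
  grip=[0.9, 0.9, 0.9, 0.9, 0.9, 0.9, 0.9, 0.9, 0.9, 0.9, 0.9, 0.9, 0.9, 0.9, 0.9],
)

```text
t: 17.7
position: [0.4392, 0.2404, 0.249]
tool_rot: [-0.0, 0.597, 0.802, 0.001]
force: [-0.8, -0.2, 5.7]
grip_width: 0.0166
finger_force: 58.8
```

```bash
python3 - <<'E'
from rig import ctrl,optics
from h import *
np.set_printoptions(precision=4,suppress=True)
s=ctrl.observe();M=Rot.from_quat(np.roll(s["tool_rot"],-1)).as_matrix();print(s["t"],s["position"],s["force"],s["grip_width"],-M[:,2])
t=optics.get_image("top")["color"];s=optics.get_image("side")["color"]
cv2.imwrite("pics/ta.png",t);cv2.imwrite("pics/sa.png",s)
# predicted features for lean 0.2..0
for th in(-.2,-.05,0,.05):
    A=(Rot.from_euler('z',.29)*Rot.from_euler('y',th));o=np.array([.446,.2005,.035])
    print(th,[proj(c,A.apply(q)+o).round(1).tolist() for c in'st' for q in[(0,.04,.17),(.035,-.045,.108)]])
h=cv2.cvtColor(s,cv2.COLOR_BGR2HSV)
for v in range(252,290):print(v,' '.join('%2d'%(x[2]//10) if x[1]>110 and 95<x[0]<125 else ' .' for x in h[v,262:306]))
E
```

```text
17.7 [0.4392 0.2404 0.249 ] [-0.7543 -0.1877  5.6805] 0.01658289741871316 [-0.0006 -0.0015  1.    ]
-0.2 [[[294.8, 267.7]], [[287.9, 256.7]], [[242.8, 297.0]], [[282.2, 260.5]]]
-0.05 [[[279.7, 262.9]], [[279.2, 256.2]], [[238.5, 283.6]], [[279.8, 252.4]]]
0 [[[274.7, 261.7]], [[276.4, 256.3]], [[237.2, 279.1]], [[279.0, 249.8]]]
0.05 [[[269.7, 260.7]], [[273.7, 256.6]], [[235.9, 274.6]], [[278.3, 247.2]]]
252  .  .  .  .  .  .  .  .  .  .  .  .  .  .  .  .  .  .  .  .  .  .  .  .  .  .  .  .  .  .  .  .  .  .  .  .  .  .  .  .  .  .  .  .
253  .  .  .  .  .  .  .  .  .  .  .  .  .  .  .  .  .  .  .  .  .  .  .  .  .  .  .  .  .  .  .  .  .  .  .  .  .  .  .  .  .  .  .  .
254  .  .  .  .  .  .  .  .  .  .  .  .  .  .  .  .  .  .  .  .  .  .  .  .  .  .  .  .  .  .  .  .  .  .  .  .  .  .  .  .  .  .  .  .
255  .  .  .  .  .  .  .  .  .  .  .  .  .  .  .  .  .  .  .  .  .  .  .  .  .  .  .  .  .  .  .  .  .  .  .  .  .  .  .  .  .  .  .  .
256  .  .  .  .  .  .  .  .  .  .  .  .  .  .  .  .  .  .  .  .  .  .  .  .  .  .  .  .  .  .  .  .  .  9 11  .  .  .  .  .  .  .  .  .
257  .  . 
[... 3777 characters left out ...]
 6  .  .  .  .  .  .
285  .  .  .  .  .  6  6  6  5  6  6  6  6  6  6  6  6  6  5  6  6  6  5  5  .  .  .  .  .  6  6  6  6  6  6  6  6  6  6  .  .  .  .  .
286  .  .  .  .  .  6  6  6  6  6  6  6  6  6  6  6  6  6  6  6  6  6  6  5  .  .  .  .  .  6  6  6  6  6  7  6  6  6  6  .  .  .  .  .
287  .  .  .  .  .  7  6  6  6  6  7  6  6  6  6  6  6  6  6  6  6  6  5  5  .  .  .  .  .  6  6  6  6  6  6  6  6  6  6  .  .  .  .  .
288  .  .  .  .  .  6  6  7  6  6  6  6  6  6  6  6  6  6  6  6  6  5  6  5  .  .  .  .  .  .  6  6  6  6  6  6  6  6  6  .  .  .  .  .
289  .  .  .  .  .  6  6  6  6  7  6  6  6  6  6  6  6  6  6  6  6  5  5  5  .  .  .  .  .  .  6  6  6  6  6  6  6  6  5  .  .  .  .  .
```

```bash
python3 - <<'E'
from h import *
for th in(-.05,-.03,0,.03):
    A=(Rot.from_euler('z',.29)*Rot.from_euler('y',th));o=np.array([.446,.2005,.035])
    c=[proj('s',A.apply([(0,.04,z) ])+o)[0] for z in(.155,.09)]
    # silhouette left edge: axis offset 17 mm scaled by depth
    R=cv2.Rodrigues(SR)[0]
    e=[p[0]-.017*SK[0,0]/(R@(A.apply((0,.04,z))+o)+ST)[2] for p,z in zip(c,(.155,.09))]
    print(th,"left edge slope px/row",(e[1]-e[0])/(c[1][1]-c[0][1]),e,[p[1] for p in c])
h=cv2.cvtColor(cv2.imread("pics/sa.png"),cv2.COLOR_BGR2HSV);m=(h[...,1]>110)&(h[...,0]>95)&(h[...,0]<125)
E=[(v,250+np.argmax(m[v,250:300])) for v in range(279,310)];E=np.array(E);print("measured",np.polyfit(E[:,0],E[:,1],1),E[[0,-1]].tolist())
for n in("top0","ta"):
    q=cv2.cvtColor(cv2.imread(f"pics/{n}.png"),cv2.COLOR_BGR2HSV)
    r=((q[...,0]<8)|(q[...,0]>172))&(q[...,1]>150)&(q[...,2]>120);r[:200]=r[260:]=0;r[:,:330]=r[:,390:]=0
    k=q[...,2]<60;k[:270]=k[315:]=0;k[:,:165]=k[:,200:]=0
    print(n,[np.argwhere(z).mean(0).round(1).tolist()+[int(z.sum())] for z in(r,k)])
E
```

```text
-0.05 left edge slope px/row 0.010607638518127202 [np.float64(268.96641050392554), np.float64(269.2801091639247)] [np.float64(270.0996411024462), np.float64(299.6725436351893)]
-0.03 left edge slope px/row 0.03750489508463431 [np.float64(267.16409298576724), np.float64(268.28037662082534)] [np.float64(269.63924116768686), np.float64(299.4029195499105)]
0 left edge slope px/row 0.07710372887530463 [np.float64(264.4690321750601), np.float64(266.7838877647574)] [np.float64(269.00590555145345), np.float64(299.0285208446908)]
0.03 left edge slope px/row 0.11589373331538402 [np.float64(261.7868996315703), np.float64(265.2925395815433)] [np.float64(268.44169954955026), np.float64(298.6904442373499)]
measured [9.51612903e-02 2.39377419e+02] [[279, 266], [309, 269]]
top0 [[229.0, 356.2, 602], [292.9, 181.9, 389]]
ta [[229.1, 356.1, 604], [305.8, 177.7, 298]]
```

```bash
python3 - <<'E'
import cv2,numpy as np
a,b=cv2.imread("pics/side0.png"),cv2.imread("pics/sa.png");print("jar diff side",cv2.absdiff(a,b)[370:425,212:255].max(2).mean())
from rig import ctrl
s=ctrl.observe();print(s["t"],s["position"],s["force"],s["finger_force"],np.abs(s["qvel"]).max())
E
```

```text
jar diff side 5.48583509513742
17.8 [0.43915066 0.24040393 0.24894438] [-1.04854277  0.09415305  5.99154326] 58.82876270217821 0.0033603798288018684
```

```bash
python3 -c "
from rig import ctrl
print(ctrl.job_done())"
```

```text
the job is handed in; nothing more can be done
None
```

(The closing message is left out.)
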